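# Put the spice tower back together

## Robot

A 6-joint arm with a two-finger parallel gripper is mounted at the origin on the work surface. World frame = base frame: x ahead of the robot, y to its left, z up, the work surface at z = 0. Lengths are in mm, angles in degrees, forces in N, time in s.
With the tool pointing down it reaches from about 375 to 900 mm from the base axis. Payload 3.1 kg.
Tool frame: the origin (TCP) lies midway between the tips of the shut fingers; the grasp point (between the pads) lies 19 mm behind it; z points along the fingers, y is the line along which they close (so a half turn about z gives the same grasp; the last joint's range is limited). The gripper opens to 87 mm and grips with 3 to 60 N. Pads are 19 mm wide; open, the fingers measure 117 mm over their backs; the gripper's body (75 mm by 190 mm) begins 51 mm behind the grasp point.
Start: joints at [-84.998, 30.224, 82.088, -0, 67.689, -10.227], TCP at [164.2, -603.022, 222.548] pointing down, gripper open.
Joint ranges: [-176.69, 176.69], [-43.24, 126.21], [12.49, 139.97], [-82, 262], [0, 151.66], [-163.58, 163.58]. Speed limits (degrees/s): [159.86, 159.86, 180, 180, 180, 180].

## Interface

Orientations are given as a 3x3 rotation matrix whose columns are the frame's x, y, z axes.
In Python, from plant import env, eyes gives the robot as it stands.
- The arm moves only by the shell command python3 -m handwheel 'ROWS' [OPENING] [FORCE]. ROWS is text: rows parted by semicolons, each of 4 numbers parted by spaces: the shift along the tool's x, y, z in cm, then the turn about the tool's z in rad. A call has 1 to 5 rows; each row shifts and turns the commanded pose from where the row before left it, along the tool's axes as they then stand; what a row does not reach is not made up. A row lasts 1/10 s, in which the tool goes at most 50 mm and 8.59 degrees, less where a joint would pass 70% of its speed; a pose out of reach is approached as far as the arm can. A call is refused whole if a number of a shift passes 5 or a number of a turn 0.15, either way. A call with a gripper value outside its range is refused whole. OPENING is the closure, from -1 (fully open) to 1 (shut), set as the call begins (- or left out, the last holds). The fingers move at their own pace and stop on an object; FORCE is the grip in N (left out, the last holds). Time passes only in rows, so rows that do not move let the fingers close. It gives the time, the measured TCP pose, the force, the opening and the grip force at its end, in the units of the state.
- env.state(): the state, without advancing time (a new reading comes with each control period).
- eyes.camera(name): name is "scene" or "top" or "wrist"; returns (picture, depth): 480x640x3 uint8, red, green, blue; 480x640 float32, mm along the optical axis (not along the pixel's ray), 0 where there is no reading.
- eyes.calibration(name): a dict with "fx", "fy", "cx", "cy" (pixels), "k1" (the pictures are not rectified: a ray, as slopes to the right and down, at radius r is drawn at 1 + k1 r^2 times it, then the intrinsics apply), "R" (3x3) and "t" (3): a world point X has camera coordinates R X + t. Camera axes: x right, y down, z forward; pixel columns grow to the right and rows downward; lengths in mm; the calibration is good to about 2 mm. A picture is of the moment at which its call begins: read the wrist's pose just before it. calibration takes no time and is no camera call; for the wrist camera it gives the pose at the moment of the call.
- env.finish_job(): hands the job in; it is judged then, once.
The state is a dict: "clock": time; "joints": joint angles; "dq": joint speeds; "tau": joint torques, N m; "ee_pos": TCP position; "eef_rot": TCP orientation; "contact_force": force on the tool from outside, world axes, zero at the start; "wrist_torque": the same for the moment, N m; "gripper_width": opening from 0.0 (shut) to 1.0 (fully open); "grip_force": force on a finger pad.
Only numpy, scipy, OpenCV 4.12 (cv2) and the standard library are available. Lean on these libraries where they do the work, as an engineer would, in place of code of your own. Each camera call takes 0.05 s, during which the arm holds its last target. There are 200 camera calls.

## Task

The washed spice tower has to go back together on the dark grey saucer: from the bottom up the blue pot, standing in the middle of the saucer, then the white pot, then the terracotta pot and last the dark wooden lid, added one at a time in that order and each nested fully home in the one below. Set every piece down gently, without dropping it, and let go. Leave both saucers, the pepper mill, the sugar bowl and the spatula where they are.

Things in the scene. Friction and masses are not known exactly. Their poses are not given: they have to be found in the camera images.
- blue_pot: Dark blue ceramic spice pot, open-topped, upright, about 0.16 kg, 45 mm tall. Cylinder 64 mm across from 7 mm up to the rim; below it a tapered foot 40 to 46 mm across, 7 mm high. Mouth 54 mm inside, floor 12 mm up. A foot or the lid's plug drops into the mouth below until its shoulder rests on the rim: nested pots stand 38 mm apart in height. Origin: centre of underside, z up; round.
- white_pot: White ceramic spice pot, open-topped, upright, about 0.16 kg, 45 mm tall. Cylinder 64 mm across from 7 mm up to the rim; below it a tapered foot 40 to 46 mm across, 7 mm high. Mouth 54 mm inside, floor 12 mm up. A foot or the lid's plug drops into the mouth below until its shoulder rests on the rim: nested pots stand 38 mm apart in height. Origin: centre of underside, z up; round.
- terracotta_pot: Orange-brown ceramic spice pot, open-topped, upright, about 0.16 kg, 45 mm tall. Cylinder 64 mm across from 7 mm up to the rim; below it a tapered foot 40 to 46 mm across, 7 mm high. Mouth 54 mm inside, floor 12 mm up. A foot or the lid's plug drops into the mouth below until its shoulder rests on the rim: nested pots stand 38 mm apart in height. Origin: centre of underside, z up; round.
- lid: Dark brown wooden lid, about 0.06 kg, lying right way up on its plug. From the underside: tapered plug 40 to 46 mm across, 6 mm high; disc 64 mm across from 6 to 14 mm; round upright knob 22 mm across from 14 to 40 mm. Nested, its disc rests on the pot's rim, its underside 39 mm above that pot's underside. Origin: centre of the plug's underside, z up; round.
- grey_saucer: Dark grey, nearly black, round ceramic saucer lying loose on the counter, 0.22 kg, the place for the tower. 114 mm across the rim, rim 12 mm high, flat middle about 76 mm across whose surface is 5 mm above the underside. Origin: centre of the underside, z up; round.
- green_saucer: Sage green round ceramic saucer lying loose on the counter, 0.22 kg, not used, to be left alone. 114 mm across the rim, rim 12 mm high, flat middle about 76 mm across whose surface is 5 mm above the underside. Origin: centre of the underside, z up; round.
- pepper_mill: Bystander: upright brushed steel pepper mill, 52 mm in diameter, 149 mm tall, loose. Origin: centre of the underside.
- sugar_bowl: Bystander: glass sugar bowl with its glass lid on, a steel ball for a knob, 100 mm across, 90 mm tall, loose. Origin: centre of the underside.
- spatula: Bystander: yellow silicone spatula about 260 mm long, lying loose across the far edge of the work area, its x axis along its length from handle to blade. Origin: on its underside, about the middle of its length.

How it is judged (in metres and radians):
On the way, in this order (a step that is already met when the one before it is completed fails the run):
1. the blue pot stands in the middle of the dark grey saucer (horizontal distance between blue_pot and grey_saucer below 0.012 m and z of blue_pot in the frame of grey_saucer between 0.002 and 0.008 m and angle between blue_pot's own z axis and vertical below 0.08 rad and linear speed of blue_pot below 0.02 m/s and contact force between the fingers and blue_pot below 0.3 N), for 0.2 s.
2. the white pot is nested in the blue one (horizontal distance between white_pot and blue_pot below 0.007 m and z of white_pot in the frame of blue_pot between 0.035 and 0.041 m and angle between white_pot's own z axis and vertical below 0.08 rad and linear speed of white_pot below 0.02 m/s and contact force between the fingers and white_pot below 0.3 N), for 0.2 s.
3. the terracotta pot is nested in the white one (horizontal distance between terracotta_pot and white_pot below 0.007 m and z of terracotta_pot in the frame of white_pot between 0.035 and 0.041 m and angle between terracotta_pot's own z axis and vertical below 0.08 rad and linear speed of terracotta_pot below 0.02 m/s and contact force between the fingers and terracotta_pot below 0.3 N), for 0.2 s.
4. the lid is nested in the terracotta pot (horizontal distance between lid and terracotta_pot below 0.007 m and z of lid in the frame of terracotta_pot between 0.036 and 0.042 m and angle between lid's own z axis and vertical below 0.08 rad and linear speed of lid below 0.02 m/s and contact force between the fingers and lid below 0.3 N), for 0.2 s.
At the end, for the whole second after the job is handed in: Blue pot upright within 12 mm of the centre of the dark grey saucer; white in blue, terracotta in white, lid in terracotta, each within 7 mm of the axis below and 3 mm of its nested height; all within 0.08 rad of upright, at rest and released; saucers and bystanders within 30 mm of their places (all of step 1 and all of step 2 and all of step 3 and all of step 4 and angle between grey_saucer's own z axis and vertical below 0.08 rad); the robot touches nothing.
It fails at once if a pot or the lid is dropped or flung (faster than 0.5 m/s while no finger holds it) ((linear speed of blue_pot above 0.5 m/s and contact force between the fingers and blue_pot below 0.05 N) or (linear speed of white_pot above 0.5 m/s and contact force between the fingers and white_pot below 0.05 N) or (linear speed of terracotta_pot above 0.5 m/s and contact force between the fingers and terracotta_pot below 0.05 N) or (linear speed of lid above 0.5 m/s and contact force between the fingers and lid below 0.05 N)).
It fails at once if a saucer is shifted by more than 30 mm (distance of any of grey_saucer, green_saucer from where it was at the start of the episode above 0.03 m).
It fails at once if the pepper mill, sugar bowl or spatula is shifted by more than 30 mm or knocked over (distance of any of pepper_mill, sugar_bowl, spatula from where it was at the start of the episode above 0.03 m or angle between any of pepper_mill, sugar_bowl's own z axis and vertical above 0.3 rad).
It also fails if it takes over 141 s, if anything falls off the work surface, if the arm or the gripper's body presses on something with over 40 N, if the wrist force passes 120 N, or if a joint passes its speed limit or range.

## Working session

There is one attempt and no reset: what is moved stays moved. The work goes in short steps, Python scripts to look and compute and a shell command to move; the robot and the scene stay as the last step left them, time stands still between calls to the robot, and variables do not carry over. Pictures are saved under pics/ and viewed, at most 14 in all, crops included, and the job is handed in when it is done.

```bash
ls; mkdir -p pics
python3 - <<'E'
from plant import env, eyes
import cv2
s=env.state(); print({k:s[k] for k in ('clock','ee_pos','eef_rot','gripper_width')})
for n in ('top','scene'):
    im,d=eyes.camera(n); c=eyes.calibration(n); print(n,c)
    cv2.imwrite(f'pics/{n}0.png',im[:,:,::-1])
E
```

```text
pics
{'clock': 0.0, 'ee_pos': array([ 164.14756639, -602.3215461 ,  221.57149247]), 'eef_rot': array([[ 9.64889483e-01,  2.62656148e-01, -1.84265746e-04],
       [ 2.62655931e-01, -9.64887186e-01,  2.14033134e-03],
       [ 3.84375528e-04, -2.11358169e-03, -9.99997693e-01]]), 'gripper_width': 1.0022657322468516}
top {'fx': 576.5565811391282, 'fy': 576.5565811391282, 'cx': 319.3388134155496, 'cy': 242.58965999505395, 'k1': 0.017388780440079812, 'R': array([[-0.01438845, -0.99979371, -0.0143359 ],
       [-0.99723507,  0.01539405, -0.07269965],
       [ 0.07290534,  0.01325023, -0.99725084]]), 't': array([  25.40846028,  600.88861857, 1319.33915656])}
scene {'fx': 499.0460653854118, 'fy': 499.0460653854118, 'cx': 315.1968102768856, 'cy': 240.53256951769583, 'k1': -0.10949923803883019, 'R': array([[ 0.11481123,  0.99336667,  0.00640583],
       [ 0.6224584 , -0.06691389, -0.77978719],
       [-0.77418597,  0.09351569, -0.6260119 ]]), 't': array([ -89.10949554, -342.30103237, 1891.19184442])}
```

View pics/top0.png

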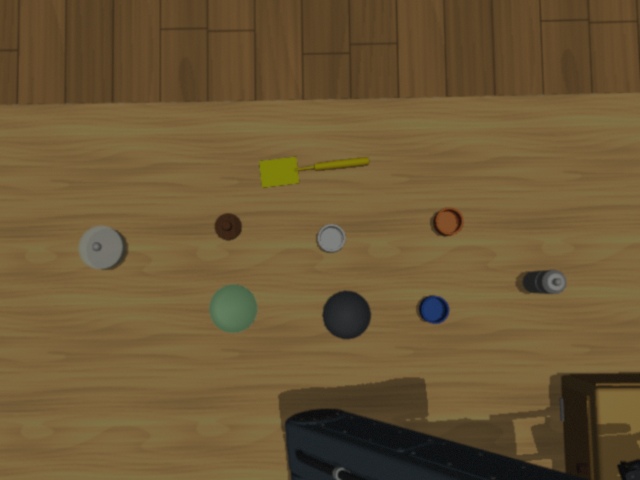

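View pics/scene0.png

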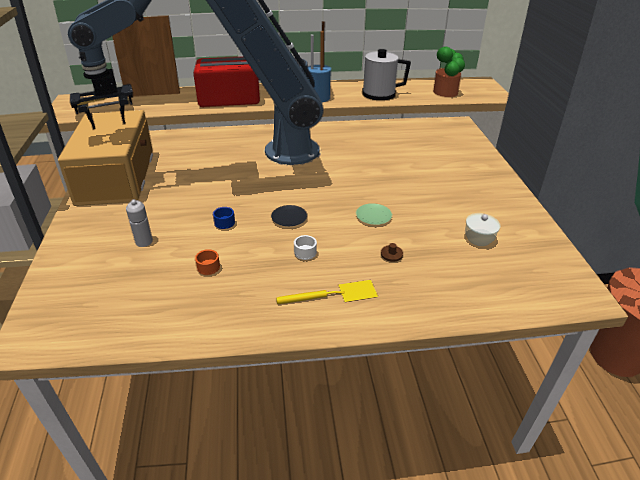

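The top view shows blue pot (433,310), terracotta (448,222), white (331,238), lid (228,226), grey saucer (347,315), green (233,308) and mill (545,282). The scene view agrees, and the arm hangs over a wooden box at the robot's right.

```bash
cat > h.py <<'E'
from plant import env, eyes
import cv2, numpy as np
def rays(n,px,z,c=None):
    """pixels -> world xy on plane z"""
    c=c or eyes.calibration(n)
    p=(np.asarray(px,float).reshape(-1,2)-[c['cx'],c['cy']])/[c['fx'],c['fy']]
    u=p.copy()
    for _ in range(8): u=p/(1+c['k1']*(u**2).sum(1,keepdims=True))
    d=np.c_[u,np.ones(len(u))]@c['R']; o=-c['R'].T@c['t']
    return (o+d*((z-o[2])/d[:,2])[:,None])[:,:2]
def mask(im,name):
    h,s,v=cv2.split(cv2.cvtColor(im,cv2.COLOR_RGB2HSV))
    h,s,v=[a.astype(int) for a in (h,s,v)]
    return {'blue':(h>105)&(h<130)&(s>120),'terra':(h<12)&(s>170)&(v>70),
      'white':(s<60)&(v>90),'lid':(h<16)&(v<85)&(s>60),'grey':(v<60)&(s<90),
      'green':(h>40)&(h<85)&(s>40)}[name].astype(np.uint8)*255
def blob(im,name,near,rad):
    m=mask(im,name); w=np.zeros_like(m); cv2.circle(w,tuple(map(int,near)),rad,255,-1); m&=w
    cs=cv2.findContours(m,cv2.RETR_EXTERNAL,cv2.CHAIN_APPROX_NONE)[0]
    return max(cs,key=cv2.contourArea)[:,0,:]
def circ(xy):
    """least squares circle"""
    A=np.c_[2*xy,np.ones(len(xy))]; a=np.linalg.lstsq(A,(xy**2).sum(1),rcond=None)[0]
    return a[:2],np.sqrt(a[2]+a[:2]@a[:2])
E
python3 - <<'E'
from h import *
im,d=eyes.camera('top')
c=eyes.calibration('top'); o=-c['R'].T@c['t']; print('cam',o.round())
for n,p,z in (('blue',(433,310),45),('white',(331,238),45),('terra',(448,222),45),('lid',(228,226),14),('grey',(347,315),12),('green',(233,308),12)):
    k=blob(im,n,p,35); w=rays('top',k,z); C,r=circ(w)
    far=w[((w-C)@((C-o[:2])))<0]  # side toward camera = away from visible wall?
    # depth-based rim
    ys,xs=np.mgrid[p[1]-30:p[1]+30,p[0]-30:p[0]+30]; zz=d[ys,xs]
    P=(np.c_[(xs.ravel()-c['cx'])/c['fx'],(ys.ravel()-c['cy'])/c['fy'],np.ones(3600)]*zz.reshape(-1,1)-c['t'])@c['R']
    q=P[np.abs(P[:,2]-z)<5][:,:2]
    print(n,C.round(1),r.round(1),'mec',[np.round(x,1) for x in cv2.minEnclosingCircle(w.astype(np.float32))],'depth',len(q), [np.round(x,1) for x in cv2.minEnclosingCircle(q.astype(np.float32))] if len(q)>5 else '')
E
```

```text
cam [ 5.03e+02 -1.00e+00  1.36e+03]
blue [ 444.6 -240.2] 29.8 mec [array([ 445.8, -240.5]), np.float64(31.7)] depth 193 [array([ 444.4, -243.1]), np.float64(32.3)]
white [610.6 -10.4] 31.1 mec [array([610.3, -10.6]), np.float64(32.4)] depth 169 [array([610.8, -11.3]), np.float64(31.8)]
terra [ 646.  -278.7] 19.9 mec [array([ 652.2, -292.2]), np.float64(14.3)] depth 183 [array([ 645.1, -281.3]), np.float64(32.1)]
lid [643.5 231.9] 29.5 mec [array([643. , 231.8]), np.float64(31.3)] depth 456 [array([663.2, 225.3]), np.float64(73.0)]
grey [433.7 -43.3] 53.6 mec [array([433.5, -43.2]), np.float64(55.0)] depth 963 [array([437.4, -48.1]), np.float64(83.6)]
green [452.3 220.1] 53.9 mec [array([452.4, 219.9]), np.float64(55.2)] depth 951 [array([448. , 219.6]), np.float64(78.5)]
```

```bash
python3 -m handwheel '0 0 -2 0.133; 0 0 -2 0.133; 1 -1.5 0 0; 2.3 -3 0 0; 2.3 -3 0 0'
python3 -m handwheel '2.3 -3 0 0; 2.3 -3 0 0; 2.3 -3 0 0; 2.3 -3 0 0; 2.3 -3 0 0'
python3 -m handwheel '2.3 -3 0 0; 2.3 -3 0 0; 2.3 -3 0 0;1.5 -1.5 0 0;0 0 0 0'
python3 -m handwheel '0 0 0 0; 0 0 0 0'
python3 - <<'E'
from h import *
c=eyes.calibration('wrist'); print(env.state()['ee_pos'],env.state()['eef_rot'].round(4)); print(c, -c['R'].T@c['t'])
im,d=eyes.camera('wrist'); cv2.imwrite('pics/w1.png',im[:,:,::-1])
E
```

```text
clock: 0.65
ee_pos: [220.3, -527.4, 262.2]
eef_rot: [[1.0, -0.002, 0.0], [-0.002, -1.0, 0.0], [0.0, -0.0, -1.0]]
contact_force: [0.3, 0.6, 0.2]
gripper_width: 1.001
grip_force: 0.0
clock: 1.15
ee_pos: [335.9, -376.6, 262.4]
eef_rot: [[1.0, -0.001, -0.0], [-0.001, -1.0, 0.0], [-0.0, -0.0, -1.0]]
contact_force: [1.1, 0.1, 0.4]
gripper_width: 1.0
grip_force: 0.0
clock: 1.65
ee_pos: [420.4, -270.8, 262.4]
eef_rot: [[1.0, 0.004, 0.0], [0.004, -1.0, 0.001], [0.0, -0.001, -1.0]]
contact_force: [-0.3, 0.3, 0.3]
gripper_width: 0.997
grip_force: 0.0
clock: 1.85
ee_pos: [418.7, -273.8, 262.5]
eef_rot: [[1.0, -0.001, -0.0], [-0.001, -1.0, -0.0], [-0.0, 0.0, -1.0]]
contact_force: [0.2, -0.7, -0.7]
gripper_width: 0.999
grip_force: 0.0
[ 418.69860081 -273.83697771  262.4554251 ] [[ 1.0e+00 -1.1e-03 -5.0e-04]
 [-1.1e-03 -1.0e+00 -3.0e-04]
 [-5.0e-04  3.0e-04 -1.0e+00]]
{'fx': 385.0583093422953, 'fy': 385.0583093422953, 'cx': 312.7994218362642, 'cy': 238.8614779336647, 'k1': 0.0018104542720324462, 'R': array([[-2.88569836e-05, -9.99999621e-01, -8.69797121e-04],
       [-9.66009980e-01, -1.96970584e-04,  2.58504700e-01],
       [-2.58504773e-01,  8.47692365e-04, -9.66009609e-01]]), 't': array([-273.44521674,  362.07418956,  536.66373493])} [ 488.48952681 -273.82872097  424.58660302]
```

View pics/w1.png

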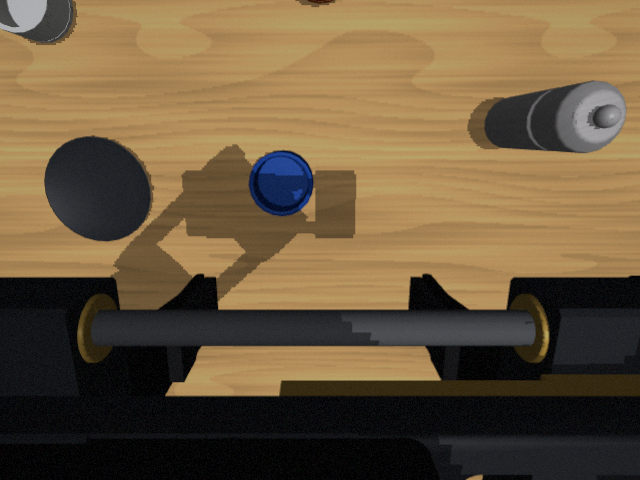

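Wrist view: blue pot at (281,183), grey saucer at (98,188), mill at (590,117).

```bash
cat >> h.py <<'E'
def rim(n,im,d,c,near,z,rad,tol=4,fit=None):
    """centre of the top ring at height z from depth (convex hull circle)"""
    ys,xs=np.mgrid[0:480,0:640]; k=np.hypot(xs-near[0],ys-near[1])<rad
    k&=d>0; xs,ys,zz=xs[k],ys[k],d[k]
    p=np.c_[(xs-c['cx'])/c['fx'],(ys-c['cy'])/c['fy']]; p=p/(1+c['k1']*(p**2).sum(1,keepdims=True))
    P=(np.c_[p,np.ones(len(p))]*zz[:,None]-c['t'])@c['R']
    q=P[np.abs(P[:,2]-z)<tol]
    C,r=cv2.minEnclosingCircle(q[:,:2].astype(np.float32))
    return np.round(C,1),round(r,1),len(q),q[:,2].mean().round(1),q[:,:2].mean(0).round(1)
E
python3 - <<'E'
from h import *
c=eyes.calibration('wrist');im,d=eyes.camera('wrist')
print('blue',rim('wrist',im,d,c,(281,183),45,45,3))
w=rays('wrist',blob(im,'blue',(281,183),45),45,c); print(circ(w),cv2.minEnclosingCircle(w.astype(np.float32)))
w=rays('wrist',blob(im,'grey',(98,188),65),12,c); print(circ(w),cv2.minEnclosingCircle(w.astype(np.float32)))
print('grey',rim('wrist',im,d,c,(98,188),11,65,4))
E
```

```text
blue (array([ 442.9, -241.5]), 31.9, 963, np.float64(44.6), array([ 443.8, -241.5]))
(array([ 443.2482642 , -242.18453158]), np.float64(31.003001242394042)) ((443.5008239746094, -242.1211700439453), 31.943626403808594)
(array([432.75780971, -44.15542889]), np.float64(54.186869023863586)) ((432.1487121582031, -42.55681228637695), 56.085693359375)
grey (array([432.1, -42.2]), 56.9, 3678, np.float64(10.0), array([433.8, -37.4]))
```

```bash
python3 -m handwheel '1.25 -1.6 2 0; 1.2 -1.6 4 0; 0 0 4 0; 0 0 4 0; 0 0 2 0' -1 20
python3 -m handwheel '0 0 1 0;0 0 0 0; 0 0 0 0; 0 0 0 0'
python3 - <<'E'
from h import *
print(env.state()['ee_pos'])
im,d=eyes.camera('wrist'); cv2.imwrite('pics/w2.png',im[:,:,::-1])
E
```

```text
clock: 2.45
ee_pos: [441.9, -240.6, 99.7]
eef_rot: [[1.0, -0.001, -0.004], [-0.001, -1.0, 0.003], [-0.004, -0.003, -1.0]]
contact_force: [-0.0, 0.0, 0.7]
gripper_width: 0.997
grip_force: 0.0
clock: 2.85
ee_pos: [444.6, -242.0, 93.9]
eef_rot: [[1.0, -0.001, 0.002], [-0.001, -1.0, -0.002], [0.002, 0.002, -1.0]]
contact_force: [0.5, -0.2, 0.2]
gripper_width: 1.0
grip_force: 0.0
[ 444.56806903 -242.03817434   93.86992294]
```

View pics/w2.png

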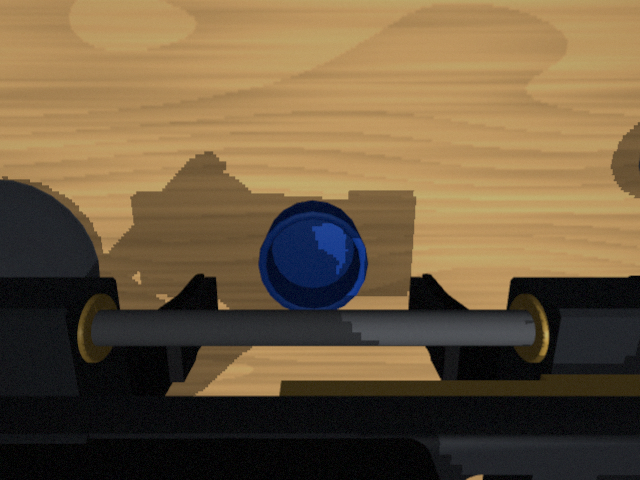

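Blue pot sits centred between the fingers (313,255). Descending and gripping.

```bash
python3 -m handwheel '-0.1 0 2.5 0; 0 0 2.5 0; 0 0 1.7 0; 0 0 1 0; 0 0 0 0'
python3 -m handwheel '0 0 0 0; 0 0 0 0; 0 0 0 0; 0 0 0 0; 0 0 0 0' 1 20
python3 -m handwheel '0 0 0 0; 0 0 0 0; 0 0 0 0; 0 0 0 0'
```

```text
clock: 3.4
ee_pos: [442.6, -241.0, 15.2]
eef_rot: [[1.0, -0.0, -0.001], [-0.0, -1.0, 0.001], [-0.001, -0.001, -1.0]]
contact_force: [-0.6, -0.1, 0.5]
gripper_width: 1.004
grip_force: 0.0
clock: 3.9
ee_pos: [443.2, -241.5, 16.2]
eef_rot: [[1.0, -0.0, 0.001], [-0.0, -1.0, -0.001], [0.001, 0.001, -1.0]]
contact_force: [-0.2, -0.9, 5.1]
gripper_width: 0.72
grip_force: 20.0
clock: 4.3
ee_pos: [443.2, -241.5, 16.2]
eef_rot: [[1.0, -0.0, 0.001], [-0.0, -1.0, -0.001], [0.001, 0.001, -1.0]]
contact_force: [-0.2, -0.8, 5.6]
gripper_width: 0.712
grip_force: 20.0
```

```bash
python3 -m handwheel '0 0 -1 0; 0 0 -2 0; 0 0 -2 0; 0 -1 -1 0; -0.2 -2 0 0'
python3 -m handwheel '-0.2 -3 0 0; -0.2 -3 0 0; -0.2 -3 0 0; -0.2 -3 0 0; -0.1 -2 0 0'
python3 -m handwheel '0 -2 0 0; 0 -0.9 0 0; 0 0 0 0; 0 0 0 0; 0 0 0 0'
python3 - <<'E'
from h import *
print(env.state()['ee_pos'])
c=eyes.calibration('wrist');im,d=eyes.camera('wrist'); cv2.imwrite('pics/w3.png',im[:,:,::-1])
t,td=eyes.camera('top')
w=rays('top',blob(t,'grey',(347,315),35),12); print(circ(w),cv2.minEnclosingCircle(w.astype(np.float32)))
E
```

```text
clock: 4.8
ee_pos: [442.1, -211.9, 76.9]
eef_rot: [[1.0, -0.002, 0.004], [-0.002, -1.0, -0.003], [0.004, 0.003, -1.0]]
contact_force: [0.1, -0.5, -2.3]
gripper_width: 0.712
grip_force: 20.0
clock: 5.3
ee_pos: [428.6, -67.0, 74.8]
eef_rot: [[1.0, 0.002, -0.005], [0.002, -1.0, 0.003], [-0.005, -0.003, -1.0]]
contact_force: [0.5, 0.4, -1.4]
gripper_width: 0.714
grip_force: 20.0
clock: 5.8
ee_pos: [432.1, -42.7, 75.4]
eef_rot: [[1.0, -0.001, 0.0], [-0.001, -1.0, -0.0], [0.0, 0.0, -1.0]]
contact_force: [0.0, 0.1, -2.0]
gripper_width: 0.716
grip_force: 20.0
[432.07119463 -42.6958187   75.44514022]
(array([423.900868  , -45.99050766]), np.float64(63.8024455008101)) ((432.50201416015625, -45.10065841674805), 81.1581039428711)
```

View pics/w3.png

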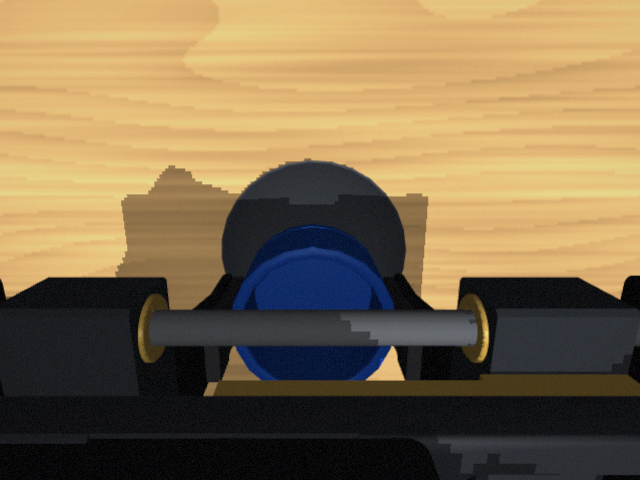

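Pot held, saucer spans columns 222–406 behind it, centred; checking its far rim at (312,161), then lowering.

```bash
python3 -c "
from h import *
print(rays('wrist',[[312,161],[222,245],[406,245]],12))"
python3 -m handwheel '0 0 2 0; 0 0 1.5 0; 0 0 0.8 0; 0 0 0 0; 0 0 0 0'
python3 -m handwheel '0 0 0.4 0; 0 0 0.3 0; 0 0 0.2 0; 0 0 0.1 0; 0 0 0 0'
python3 -m handwheel '0 0 0.2 0; 0 0 0 0; 0 0 0 0'
```

```text
[[487.88833792 -42.22905332]
 [437.64663024  12.66501589]
 [437.62003218 -99.43059033]]
clock: 6.4
ee_pos: [432.0, -42.4, 32.7]
eef_rot: [[1.0, -0.001, 0.0], [-0.001, -1.0, -0.0], [0.0, 0.0, -1.0]]
contact_force: [-0.1, 0.8, -2.2]
gripper_width: 0.711
grip_force: 20.0
clock: 6.9
ee_pos: [431.8, -42.0, 22.5]
eef_rot: [[1.0, -0.0, -0.0], [-0.0, -1.0, 0.0], [-0.0, -0.0, -1.0]]
contact_force: [0.2, -0.3, -2.4]
gripper_width: 0.711
grip_force: 20.0
clock: 7.2
ee_pos: [432.0, -42.1, 21.1]
eef_rot: [[1.0, 0.0, 0.001], [0.0, -1.0, -0.0], [0.001, 0.0, -1.0]]
contact_force: [-0.6, 0.7, 5.3]
gripper_width: 0.714
grip_force: 20.0
```

```bash
python3 -m handwheel '0 0 0 0; 0 0 0 0; 0 0 0 0; 0 0 0 0' -1 20
python3 -m handwheel '0 0 -1 0; 0 0 -2 0; 0 0 -4 0; 0 0 -4 0; 2 -0.5 -4 0'
python3 -m handwheel '4 -1 -4 0; 4 -1 0 0; 3 -0.6 0 0; 0 0 0 0; 0 0 0 0'
python3 - <<'E'
from h import *
c=eyes.calibration('wrist');print(env.state()['ee_pos']);im,d=eyes.camera('wrist'); cv2.imwrite('pics/w4.png',im[:,:,::-1])
t,td=eyes.camera('top');cv2.imwrite('pics/t4.png',t[:,:,::-1])
E
```

```text
clock: 7.6
ee_pos: [431.8, -42.1, 20.4]
eef_rot: [[1.0, -0.0, -0.0], [-0.0, -1.0, 0.0], [-0.0, -0.0, -1.0]]
contact_force: [0.1, 0.6, -0.3]
gripper_width: 0.965
grip_force: 0.0
clock: 8.1
ee_pos: [448.4, -36.3, 172.1]
eef_rot: [[1.0, -0.001, -0.005], [-0.001, -1.0, 0.001], [-0.005, -0.001, -1.0]]
contact_force: [0.2, -0.2, -1.3]
gripper_width: 0.998
grip_force: 0.0
clock: 8.6
ee_pos: [555.8, -12.0, 205.4]
eef_rot: [[1.0, 0.001, -0.002], [0.001, -1.0, 0.0], [-0.002, -0.0, -1.0]]
contact_force: [-1.3, -0.1, -0.5]
gripper_width: 1.006
grip_force: 0.0
[555.78588102 -12.04431771 205.35647777]
```

View pics/w4.png

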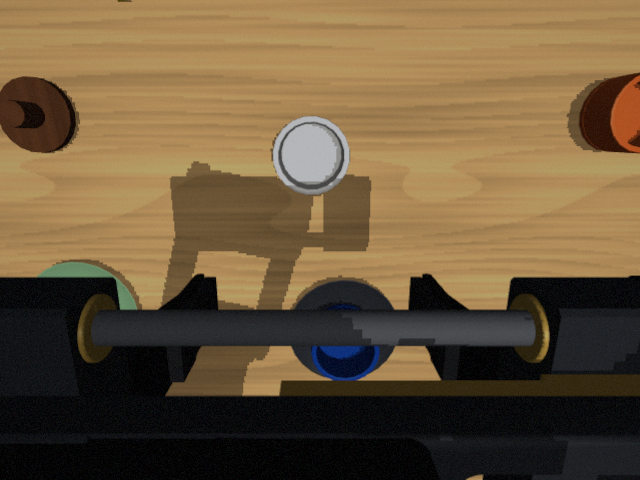

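Blue pot stands on the saucer (343,345); white pot at (311,155).

Run:
```python
from h import *
c=eyes.calibration('wrist');im,d=eyes.camera('wrist');print(env.state()['ee_pos'])
print('white',rim('wrist',im,d,c,(311,155),45,48,3))
w=rays('wrist',blob(im,'white',(311,155),45),45,c); print(circ(w),cv2.minEnclosingCircle(w.astype(np.float32)))
print('terra part',circ(rays('wrist',blob(im,'terra',(620,115),60),45,c)))
t,td=eyes.camera('top');C=eyes.calibration('top')
for p in ((347,315),(342,315)): print('blue top',rim('top',t,td,C,p,50,25,3))
```

```text
[554.758567   -12.36619554 205.07695774]
white (array([609.6,  -9.7]), 31.8, 1398, np.float64(44.7), array([610.6,  -9.7]))
(array([609.48634412,  -9.97383706]), np.float64(31.27974119131077)) ((609.5195922851562, -9.945663452148438), 31.773466110229492)
terra part (array([ 641.1346934 , -265.99577881]), np.float64(20.66541954992993))
blue top (array([450.3, -34.1]), 24.3, 43, np.float64(50.2), array([454.7, -30.3]))
blue top (array([450.3, -34.1]), 24.3, 43, np.float64(50.2), array([454.7, -30.3]))
```

```bash
python3 -m handwheel '2 -0.25 2 0; 2.5 0 3 0; 1 0 3 0; 0 0 3 0; 0 0 2 0'
python3 -m handwheel '0 0 0 0; 0 0 0 0; 0 0 0 0'
```

```text
clock: 9.3
ee_pos: [609.9, -10.0, 73.1]
eef_rot: [[1.0, -0.001, -0.004], [-0.001, -1.0, 0.001], [-0.004, -0.001, -1.0]]
contact_force: [-0.4, -0.2, -0.2]
gripper_width: 1.0
grip_force: 0.0
clock: 9.6
ee_pos: [612.5, -10.3, 76.9]
eef_rot: [[1.0, -0.0, 0.003], [-0.0, -1.0, -0.001], [0.003, 0.001, -1.0]]
contact_force: [0.3, -0.5, 0.1]
gripper_width: 1.0
grip_force: 0.0
```

```bash
python3 -m handwheel '-0.2 0 2.5 0; 0 0 2 0; 0 0 1 0; 0 0 0.5 0; 0 0 0 0'
python3 -m handwheel '0 0 0 0; 0 0 0 0'
python3 -m handwheel '0 0 0 0; 0 0 0 0; 0 0 0 0; 0 0 0 0; 0 0 0 0' 1 20
python3 -m handwheel '0 0 0 0; 0 0 0 0; 0 0 0 0; 0 0 0 0'
```

```text
clock: 10.1
ee_pos: [610.0, -10.0, 15.7]
eef_rot: [[1.0, -0.0, 0.001], [-0.0, -1.0, -0.0], [0.001, 0.0, -1.0]]
contact_force: [-0.0, -0.3, -0.4]
gripper_width: 1.001
grip_force: 0.0
clock: 10.3
ee_pos: [610.4, -10.0, 16.4]
eef_rot: [[1.0, -0.0, 0.002], [-0.0, -1.0, -0.0], [0.002, 0.0, -1.0]]
contact_force: [0.4, 0.1, 0.1]
gripper_width: 0.999
grip_force: 0.0
clock: 10.8
ee_pos: [609.7, -10.0, 15.5]
eef_rot: [[1.0, -0.0, 0.0], [-0.0, -1.0, -0.0], [0.0, 0.0, -1.0]]
contact_force: [0.1, -0.3, 0.3]
gripper_width: 0.733
grip_force: 20.0
clock: 11.2
ee_pos: [609.7, -10.0, 15.5]
eef_rot: [[1.0, -0.0, 0.0], [-0.0, -1.0, -0.0], [0.0, 0.0, -1.0]]
contact_force: [-0.7, 0.1, 1.3]
gripper_width: 0.729
grip_force: 20.0
```

```bash
python3 -m handwheel '0 0 -1 0; 0 0 -3 0; 0 0 -3 0; -1 0.2 -3 0; -2 0.4 0 0'
python3 -m handwheel '-3 0.5 0 0; -3 0.5 0 0; -3 0.6 0 0; -3 0.6 0 0; -1.8 0.4 0 0'
python3 -m handwheel '-1 0 0 0; 0 0 0 0; 0 0 0 0; 0 0 0 0; 0 0 0 0'
python3 - <<'E'
from h import *
print(env.state()['ee_pos'])
im,d=eyes.camera('wrist'); cv2.imwrite('pics/w5.png',im[:,:,::-1])
E
```

```text
clock: 11.7
ee_pos: [584.1, -16.6, 120.0]
eef_rot: [[1.0, 0.0, 0.012], [0.0, -1.0, -0.002], [0.012, 0.002, -1.0]]
contact_force: [1.0, 0.4, -1.3]
gripper_width: 0.729
grip_force: 20.0
clock: 12.2
ee_pos: [438.4, -41.3, 115.6]
eef_rot: [[1.0, -0.0, -0.003], [-0.0, -1.0, 0.001], [-0.003, -0.001, -1.0]]
contact_force: [0.4, 0.1, -2.7]
gripper_width: 0.731
grip_force: 20.0
clock: 12.7
ee_pos: [432.8, -42.0, 115.4]
eef_rot: [[1.0, 0.0, 0.001], [0.0, -1.0, -0.0], [0.001, 0.0, -1.0]]
contact_force: [0.8, 0.5, -1.9]
gripper_width: 0.728
grip_force: 20.0
[432.84327795 -42.00309484 115.39811164]
```

View pics/w5.png

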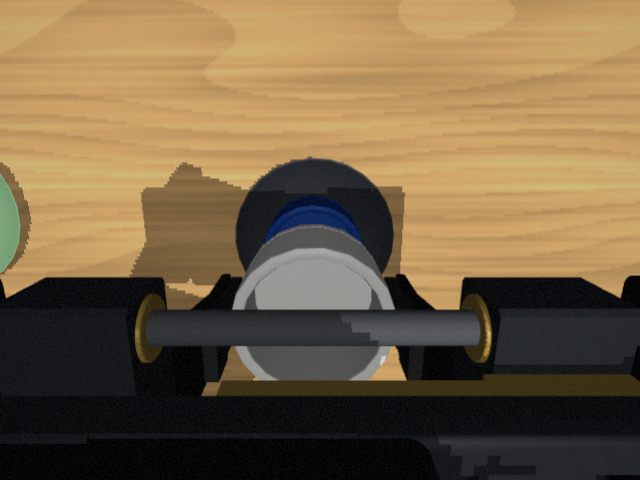

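White pot in line above the blue one (313,240 vs 313,225). Lowering.

```bash
python3 -m handwheel '-0.1 0 2 0; 0 0 1.5 0; 0 0 1 0; 0 0 0 0; 0 0 0 0'
python3 -m handwheel '0 0 0.3 0; 0 0 0.3 0; 0 0 0.2 0; 0 0 0 0; 0 0 0 0'
python3 -m handwheel '0 0 0.2 0; 0 0 0.1 0; 0 0 0 0; 0 0 0 0'
```

```text
clock: 13.25
ee_pos: [430.9, -41.9, 70.3]
eef_rot: [[1.0, -0.0, -0.0], [-0.0, -1.0, 0.0], [-0.0, -0.0, -1.0]]
contact_force: [0.0, 0.4, -1.6]
gripper_width: 0.735
grip_force: 20.0
clock: 13.75
ee_pos: [430.6, -41.9, 62.4]
eef_rot: [[1.0, -0.0, 0.0], [-0.0, -1.0, -0.0], [0.0, 0.0, -1.0]]
contact_force: [0.4, -0.5, -2.4]
gripper_width: 0.729
grip_force: 20.0
clock: 14.15
ee_pos: [430.6, -41.9, 59.3]
eef_rot: [[1.0, -0.0, -0.0], [-0.0, -1.0, 0.0], [-0.0, -0.0, -1.0]]
contact_force: [-0.4, 0.1, -1.4]
gripper_width: 0.728
grip_force: 20.0
```

```bash
python3 -m handwheel '0 0 0.1 0; 0 0 0.1 0; 0 0 0 0; 0 0 0 0'
python3 -m handwheel '0 0 0 0; 0 0 0 0; 0 0 0 0; 0 0 0 0'
```

```text
clock: 14.55
ee_pos: [430.8, -41.9, 58.3]
eef_rot: [[1.0, -0.0, 0.001], [-0.0, -1.0, -0.0], [0.001, 0.0, -1.0]]
contact_force: [-1.5, 1.0, 10.4]
gripper_width: 0.733
grip_force: 20.0
clock: 14.95
ee_pos: [430.8, -41.9, 58.3]
eef_rot: [[1.0, -0.0, 0.001], [-0.0, -1.0, -0.0], [0.001, 0.0, -1.0]]
contact_force: [-1.3, 0.2, 10.1]
gripper_width: 0.728
grip_force: 20.0
```

Seated at the expected height with contact. Releasing and moving on to the terracotta pot.

```bash
python3 -m handwheel '0 0 -0.1 0; 0 0 0 0; 0 0 0 0; 0 0 0 0; 0 0 0 0' -1 20
python3 -m handwheel '0 0 -1 0; 0 0 -2 0; 0 0 -4 0; 0 0 -4 0; 0.5 0.8 -3.5 0'
python3 -m handwheel '1.5 2.5 0 0; 2.2 3.2 0 0; 2.2 3.2 0 0; 2.2 3.2 0 0; 2.2 3.2 0 0'
python3 -m handwheel '2.2 3.2 0 0; 2 3 0 0; 1 1.6 0 0; 0 0 0 0; 0 0 0 0'
python3 -m handwheel '0 0 0 0'
python3 - <<'E'
from h import *
c=eyes.calibration('wrist');print(env.state()['ee_pos']);im,d=eyes.camera('wrist'); cv2.imwrite('pics/w6.png',im[:,:,::-1])
print('terra',[rim('wrist',im,d,c,(312,y),45,60,3) for y in (155,175)])
t,td=eyes.camera('top');cv2.imwrite('pics/t6.png',cv2.resize(t[150:390,200:520,::-1],(640,480)))
print('white top',[rim('top',t,td,eyes.calibration('top'),(347,309),z,25,4) for z in (88,)])
E
```

```text
clock: 15.45
ee_pos: [430.6, -41.9, 58.2]
eef_rot: [[1.0, -0.0, -0.0], [-0.0, -1.0, 0.0], [-0.0, -0.0, -1.0]]
contact_force: [0.6, -0.1, -0.3]
gripper_width: 0.99
grip_force: 0.0
clock: 15.95
ee_pos: [434.4, -49.0, 205.6]
eef_rot: [[1.0, 0.001, -0.001], [0.001, -1.0, 0.0], [-0.001, -0.0, -1.0]]
contact_force: [1.2, -0.1, -0.6]
gripper_width: 0.998
grip_force: 0.0
clock: 16.45
ee_pos: [539.0, -204.0, 204.2]
eef_rot: [[1.0, -0.0, 0.0], [-0.0, -1.0, -0.0], [0.0, 0.0, -1.0]]
contact_force: [-0.2, 0.2, 0.2]
gripper_width: 0.999
grip_force: 0.0
clock: 16.95
ee_pos: [589.7, -280.2, 203.2]
eef_rot: [[1.0, -0.001, -0.001], [-0.001, -1.0, 0.001], [-0.001, -0.001, -1.0]]
contact_force: [-0.4, -0.1, 0.3]
gripper_width: 0.999
grip_force: 0.0
clock: 17.05
ee_pos: [589.5, -279.3, 203.4]
eef_rot: [[1.0, 0.001, -0.001], [0.001, -1.0, 0.001], [-0.001, -0.001, -1.0]]
contact_force: [-0.4, 0.1, 1.1]
gripper_width: 0.995
grip_force: 0.0
[ 589.54358285 -279.34175061  203.42173922]
terra [(array([ 643.9, -280.2]), 31.9, 1412, np.float64(44.6), array([ 644.9, -280.1])), (array([ 643.9, -280.2]), 31.9, 1394, np.float64(44.6), array([ 644.5, -280.1]))]
white top [(array([432.3, -42.9]), 31.7, 171, np.float64(88.0), array([433. , -42.6]))]
```

View pics/w6.png

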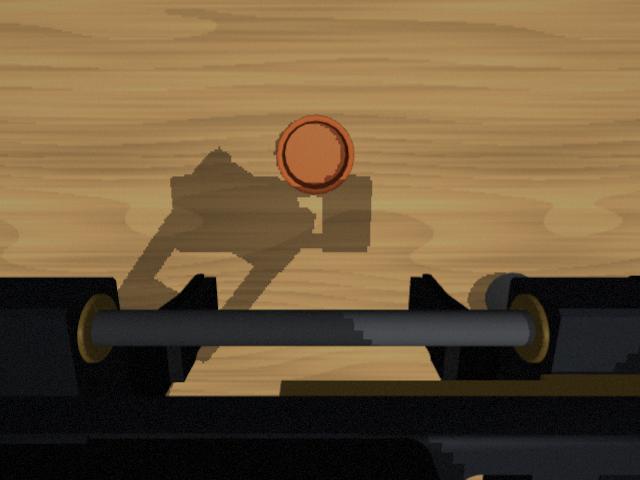

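View pics/t6.png

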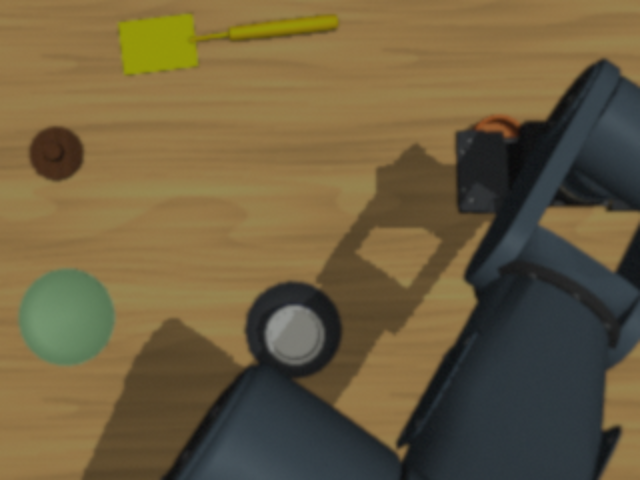

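Terracotta at (315,154); white pot nested in the middle of the saucer (294,332 in the crop), rim at z 88. Check the mill's clearance.

```bash
python3 -c "
from h import *
print(rays('top',[[556,282]],149),rays('top',[[527,282]],0))"
python3 -m handwheel '2 0.1 2 0; 2 0 3 0; 1.5 0 3 0; 0 0 3 0; 0 0 2 0'
python3 -m handwheel '0 0 0 0; 0 0 0 0; 0 0 0 0'
```

```text
[[ 502.27046501 -475.5868464 ]] [[ 503.03812901 -466.97084237]]
clock: 17.65
ee_pos: [644.7, -280.1, 71.1]
eef_rot: [[1.0, 0.001, -0.003], [0.001, -1.0, 0.002], [-0.003, -0.002, -1.0]]
contact_force: [0.0, 0.2, 0.1]
gripper_width: 1.001
grip_force: 0.0
clock: 17.95
ee_pos: [646.6, -282.3, 75.4]
eef_rot: [[1.0, 0.0, 0.003], [0.0, -1.0, -0.002], [0.003, 0.002, -1.0]]
contact_force: [0.2, -0.2, 0.3]
gripper_width: 0.999
grip_force: 0.0
```

```bash
python3 -m handwheel '-0.2 -0.1 2.5 0; 0 0 1.9 0; 0 0 1 0; 0 0 0.5 0; 0 0 0 0'
python3 -m handwheel '0 0 0 0; 0 0 0 0'
python3 -m handwheel '0 0 0 0; 0 0 0 0; 0 0 0 0; 0 0 0 0; 0 0 0 0' 1 20
python3 -m handwheel '0 0 0 0; 0 0 0 0; 0 0 0 0; 0 0 0 0'
```

```text
clock: 18.45
ee_pos: [643.9, -281.1, 14.8]
eef_rot: [[1.0, -0.0, 0.001], [-0.0, -1.0, -0.0], [0.001, 0.0, -1.0]]
contact_force: [-0.4, 0.1, 1.4]
gripper_width: 0.999
grip_force: 0.0
clock: 18.65
ee_pos: [644.4, -281.4, 15.6]
eef_rot: [[1.0, -0.0, 0.002], [-0.0, -1.0, -0.001], [0.002, 0.001, -1.0]]
contact_force: [0.8, -0.7, -0.2]
gripper_width: 1.003
grip_force: 0.0
clock: 19.15
ee_pos: [643.6, -280.9, 14.5]
eef_rot: [[1.0, -0.0, 0.0], [-0.0, -1.0, -0.0], [0.0, 0.0, -1.0]]
contact_force: [0.0, -0.2, 0.4]
gripper_width: 0.718
grip_force: 19.9
clock: 19.55
ee_pos: [643.6, -280.9, 14.4]
eef_rot: [[1.0, -0.0, 0.0], [-0.0, -1.0, 0.0], [0.0, -0.0, -1.0]]
contact_force: [-0.1, -1.3, 0.8]
gripper_width: 0.719
grip_force: 19.9
```

```bash
python3 -m handwheel '0 0 -1 0; 0 0 -3 0; 0 0 -4 0; 0 0 -4 0; -0.6 -0.9 -1.5 0'
python3 -m handwheel '-2 -2 0 0; -2.5 -3 0 0; -2.5 -3 0 0; -2.5 -3 0 0; -2.5 -3 0 0'
python3 -m handwheel '-2.5 -3 0 0; -2.5 -3 0 0; -2 -2 0 0; -1.6 -1 0 0; 0 0 0 0'
python3 -m handwheel '0 0 0 0; 0 0 0 0; 0 0 0 0'
python3 - <<'E'
from h import *
print(env.state()['ee_pos'])
im,d=eyes.camera('wrist'); cv2.imwrite('pics/w7.png',im[:,:,::-1])
E
```

```text
clock: 20.05
ee_pos: [640.6, -274.4, 154.6]
eef_rot: [[1.0, -0.001, 0.009], [-0.001, -1.0, -0.006], [0.009, 0.006, -1.0]]
contact_force: [0.3, -1.7, -1.1]
gripper_width: 0.717
grip_force: 19.9
clock: 20.55
ee_pos: [514.9, -129.7, 148.6]
eef_rot: [[1.0, -0.0, -0.002], [-0.0, -1.0, 0.001], [-0.002, -0.001, -1.0]]
contact_force: [0.2, -0.0, -1.8]
gripper_width: 0.718
grip_force: 19.9
clock: 21.05
ee_pos: [426.8, -39.0, 148.7]
eef_rot: [[1.0, 0.002, -0.006], [0.002, -1.0, 0.003], [-0.006, -0.003, -1.0]]
contact_force: [0.1, -0.9, -1.9]
gripper_width: 0.717
grip_force: 19.9
clock: 21.35
ee_pos: [432.9, -42.8, 149.4]
eef_rot: [[1.0, -0.001, 0.001], [-0.001, -1.0, -0.001], [0.001, 0.001, -1.0]]
contact_force: [0.1, -0.4, -2.5]
gripper_width: 0.72
grip_force: 19.9
[432.92605625 -42.75796678 149.37473719]
```

View pics/w7.png

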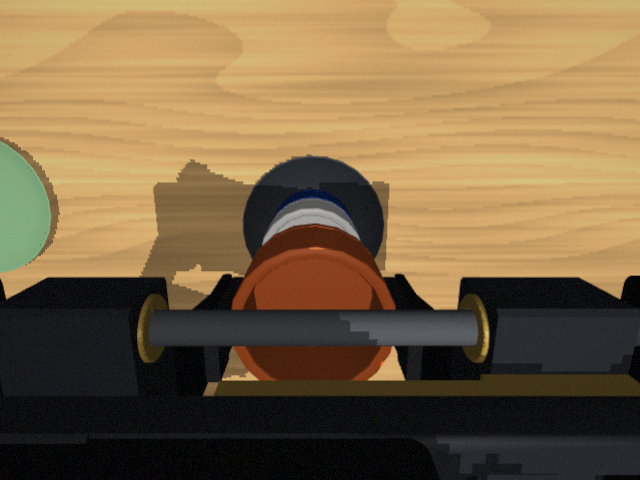

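Terracotta is in line above the white rim (313,215). Lowering.

```bash
python3 -m handwheel '-0.1 0 2 0; 0 0 1.5 0; 0 0 0.7 0; 0 0 0 0; 0 0 0 0'
python3 -m handwheel '0 0 0.3 0; 0 0 0.3 0; 0 0 0.2 0; 0 0 0 0; 0 0 0 0'
python3 -m handwheel '0 0 0.1 0; 0 0 0.1 0; 0 0 0 0; 0 0 0 0'
```

```text
clock: 21.9
ee_pos: [431.1, -42.2, 107.5]
eef_rot: [[1.0, -0.0, 0.0], [-0.0, -1.0, -0.0], [0.0, 0.0, -1.0]]
contact_force: [0.8, -0.5, -1.8]
gripper_width: 0.721
grip_force: 19.9
clock: 22.4
ee_pos: [430.6, -41.9, 99.4]
eef_rot: [[1.0, -0.0, 0.0], [-0.0, -1.0, -0.0], [0.0, 0.0, -1.0]]
contact_force: [-0.0, 0.3, -1.6]
gripper_width: 0.716
grip_force: 19.9
clock: 22.8
ee_pos: [430.6, -41.9, 97.3]
eef_rot: [[1.0, -0.0, -0.0], [-0.0, -1.0, 0.0], [-0.0, -0.0, -1.0]]
contact_force: [-0.4, 0.3, -2.1]
gripper_width: 0.721
grip_force: 19.9
```

```bash
python3 -m handwheel '0 0 0.1 0; 0 0 0 0; 0 0 0 0'
python3 -m handwheel '0 0 0.1 0; 0 0 0 0; 0 0 0 0'
```

```text
clock: 23.1
ee_pos: [430.6, -41.9, 96.3]
eef_rot: [[1.0, -0.0, -0.0], [-0.0, -1.0, 0.0], [-0.0, -0.0, -1.0]]
contact_force: [0.1, -0.3, -2.0]
gripper_width: 0.718
grip_force: 19.9
clock: 23.4
ee_pos: [430.7, -41.9, 95.4]
eef_rot: [[1.0, -0.0, 0.0], [-0.0, -1.0, -0.0], [0.0, 0.0, -1.0]]
contact_force: [-0.4, 0.2, -2.8]
gripper_width: 0.717
grip_force: 19.9
```

```bash
python3 -m handwheel '0 0 0.1 0; 0 0 0 0; 0 0 0 0'
```

```text
clock: 23.7
ee_pos: [430.8, -41.9, 95.3]
eef_rot: [[1.0, -0.0, 0.001], [-0.0, -1.0, -0.0], [0.001, 0.0, -1.0]]
contact_force: [-1.2, 0.7, 9.8]
gripper_width: 0.72
grip_force: 19.9
```

Seated. Release, rise, go to the lid.

```bash
python3 -m handwheel '0 0 -0.1 0; 0 0 0 0; 0 0 0 0; 0 0 0 0; 0 0 0 0' -1 20
python3 -m handwheel '0 0 -1 0; 0 0 -2 0; 0 0 -3 0; 0 0 -4 0; 0.5 -0.8 -2 0'
python3 -m handwheel '1.5 -2.6 0 0; 2 -3.5 0 0; 2 -3.5 0 0; 2 -3.5 0 0; 2 -3.5 0 0'
python3 -m handwheel '2 -3.5 0 0; 2 -3.5 0 0; 1 -2 0 0; 0.7 -1 0 0; 0 0 0 0'
python3 -m handwheel '0 0 0 0; 0 0 0 0'
python3 - <<'E'
from h import *
c=eyes.calibration('wrist');print(env.state()['ee_pos']);im,d=eyes.camera('wrist'); cv2.imwrite('pics/w8.png',im[:,:,::-1])
print('lid',[rim('wrist',im,d,c,(312,165),z,70,t) for z,t in ((40,3),(14,3))])
w=rays('wrist',blob(im,'lid',(312,165),70),14,c);print(circ(w))
t,td=eyes.camera('top');print('terra top',rim('top',t,td,eyes.calibration('top'),(347,306),126,25,4))
E
```

```text
clock: 24.2
ee_pos: [430.6, -41.9, 95.2]
eef_rot: [[1.0, -0.0, -0.0], [-0.0, -1.0, 0.0], [-0.0, -0.0, -1.0]]
contact_force: [0.2, 0.3, 0.2]
gripper_width: 0.986
grip_force: 0.0
clock: 24.7
ee_pos: [436.4, -34.5, 218.6]
eef_rot: [[1.0, -0.001, 0.004], [-0.001, -1.0, -0.002], [0.004, 0.002, -1.0]]
contact_force: [1.5, -0.1, -0.8]
gripper_width: 1.0
grip_force: 0.0
clock: 25.2
ee_pos: [531.0, 133.7, 216.2]
eef_rot: [[1.0, -0.0, 0.0], [-0.0, -1.0, -0.0], [0.0, 0.0, -1.0]]
contact_force: [0.3, -0.5, -0.1]
gripper_width: 1.002
grip_force: 0.0
clock: 25.7
ee_pos: [588.0, 233.0, 215.5]
eef_rot: [[1.0, 0.001, 0.001], [0.001, -1.0, 0.0], [0.001, -0.0, -1.0]]
contact_force: [-1.4, -0.6, 0.1]
gripper_width: 0.999
grip_force: 0.0
clock: 25.9
ee_pos: [586.9, 230.8, 215.4]
eef_rot: [[1.0, -0.001, -0.001], [-0.001, -1.0, -0.001], [-0.001, 0.001, -1.0]]
contact_force: [0.3, -0.4, 1.1]
gripper_width: 1.0
grip_force: 0.0
[586.92068676 230.76609817 215.42057457]
lid [(array([642.8, 233.1]), 10.7, 496, np.float64(39.8), array([643.1, 233.2])), (array([643. , 233.3]), 31.9, 3297, np.float64(13.9), array([643.7, 233.2]))]
(array([642.40112527, 233.11086358]), np.float64(30.861704101523006))
terra top (array([432.8, -42.8]), 31.7, 162, np.float64(125.7), array([437.4, -42. ]))
```

View pics/w8.png

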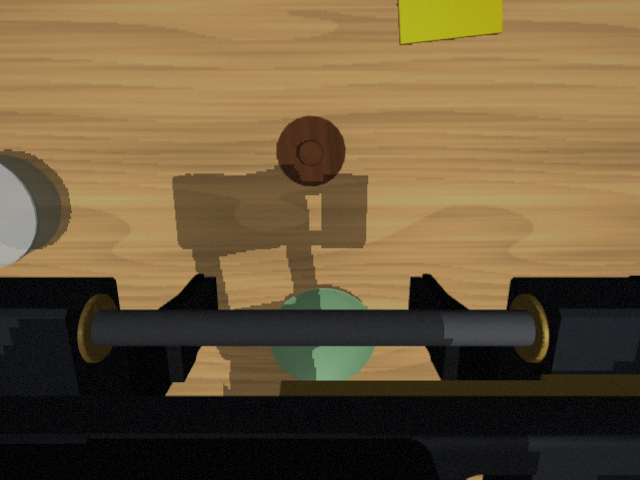

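Lid at (311,151), knob centre (642.9, 233.2) mm.

```bash
python3 -m handwheel '2 -0.2 2 0; 2 0 3 0; 1.5 0 3 0; 0 0 3 0; 0 0 2.5 0'
python3 -m handwheel '0 0 0 0; 0 0 0 0; 0 0 0 0; 0 0 0 0'
```

```text
clock: 26.5
ee_pos: [642.5, 232.9, 78.7]
eef_rot: [[1.0, -0.002, -0.001], [-0.002, -1.0, -0.0], [-0.001, 0.0, -1.0]]
contact_force: [-0.9, -0.1, 0.1]
gripper_width: 0.993
grip_force: 0.0
clock: 26.9
ee_pos: [644.0, 234.3, 82.6]
eef_rot: [[1.0, -0.0, 0.004], [-0.0, -1.0, 0.001], [0.004, -0.001, -1.0]]
contact_force: [-0.2, 0.2, 0.2]
gripper_width: 1.002
grip_force: 0.0
```

```bash
python3 -m handwheel '-0.1 0.1 2.5 0; 0 0 2 0; 0 0 1.2 0; 0 0 0.5 0; 0 0 0 0'
python3 -m handwheel '0 0 0.1 0; 0 0 0 0; 0 0 0 0'
python3 -m handwheel '0 0 0 0; 0 0 0 0; 0 0 0 0; 0 0 0 0; 0 0 0 0' 1 15
python3 -m handwheel '0 0 0 0; 0 0 0 0; 0 0 0 0; 0 0 0 0; 0 0 0 0'
```

```text
clock: 27.4
ee_pos: [641.8, 233.2, 18.4]
eef_rot: [[1.0, -0.0, -0.0], [-0.0, -1.0, 0.0], [-0.0, -0.0, -1.0]]
contact_force: [0.2, 0.5, 0.8]
gripper_width: 1.0
grip_force: 0.0
clock: 27.7
ee_pos: [642.3, 233.2, 18.2]
eef_rot: [[1.0, -0.0, 0.001], [-0.0, -1.0, 0.0], [0.001, -0.0, -1.0]]
contact_force: [-0.2, 0.3, 0.1]
gripper_width: 0.994
grip_force: 0.0
clock: 28.2
ee_pos: [641.6, 233.1, 17.3]
eef_rot: [[1.0, -0.0, -0.0], [-0.0, -1.0, -0.0], [-0.0, 0.0, -1.0]]
contact_force: [0.6, 0.2, 0.3]
gripper_width: 0.629
grip_force: 0.0
clock: 28.7
ee_pos: [641.7, 233.0, 17.4]
eef_rot: [[1.0, -0.0, -0.0], [-0.0, -1.0, -0.0], [-0.0, 0.0, -1.0]]
contact_force: [1.1, 0.2, 0.9]
gripper_width: 0.246
grip_force: 15.0
```

```bash
python3 -m handwheel '0 0 -1 0; 0 0 -3 0; 0 0 -4 0; 0 0 -4 0; 0 0 -4 0'
python3 -m handwheel '-1 1.5 -0.8 0; -2 2.5 0 0; -2.3 3 0 0; -2.3 3 0 0; -2.3 3 0 0'
python3 -m handwheel '-2.3 3 0 0; -2.3 3 0 0; -2.3 3 0 0; -2 2.5 0 0; -1.5 2 0 0'
python3 -m handwheel '-0.7 1 0 0; 0 0 0 0; 0 0 0 0; 0 0 0 0'
python3 - <<'E'
from h import *
print(env.state()['ee_pos'])
im,d=eyes.camera('wrist'); cv2.imwrite('pics/w9.png',im[:,:,::-1])
E
```

```text
clock: 29.2
ee_pos: [641.4, 233.1, 179.4]
eef_rot: [[1.0, -0.0, 0.0], [-0.0, -1.0, 0.0], [0.0, -0.0, -1.0]]
contact_force: [-0.5, -0.4, 0.0]
gripper_width: 0.25
grip_force: 15.0
clock: 29.7
ee_pos: [541.6, 102.2, 186.1]
eef_rot: [[1.0, 0.0, 0.001], [0.0, -1.0, -0.0], [0.001, 0.0, -1.0]]
contact_force: [-0.0, -0.9, -0.6]
gripper_width: 0.246
grip_force: 15.0
clock: 30.2
ee_pos: [437.2, -32.9, 186.0]
eef_rot: [[1.0, -0.001, 0.0], [-0.001, -1.0, -0.0], [0.0, 0.0, -1.0]]
contact_force: [0.1, -0.2, -1.0]
gripper_width: 0.249
grip_force: 15.0
clock: 30.6
ee_pos: [432.6, -41.3, 185.6]
eef_rot: [[1.0, 0.001, 0.001], [0.001, -1.0, -0.0], [0.001, 0.0, -1.0]]
contact_force: [0.5, 0.1, -0.9]
gripper_width: 0.244
grip_force: 15.0
[432.55106828 -41.32079507 185.55512387]
```

View pics/w9.png

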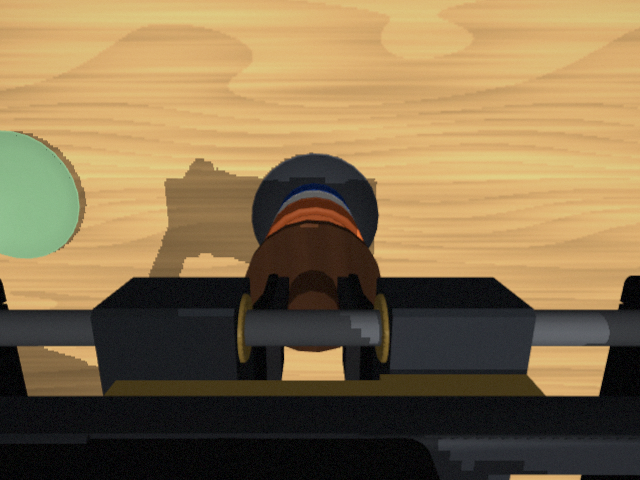

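Lid held level above the tower, in line at column 313. Lowering.

```bash
python3 -m handwheel '-0.2 0.1 1.5 0; 0 0 1.2 0; 0 0 0.6 0; 0 0 0 0; 0 0 0 0'
python3 -m handwheel '0 0 0.4 0; 0 0 0.3 0; 0 0 0.3 0; 0 0 0.2 0; 0 0 0 0'
python3 -m handwheel '0 0 0.1 0; 0 0 0 0; 0 0 0 0; 0 0 0 0'
```

```text
clock: 31.15
ee_pos: [430.1, -42.6, 152.5]
eef_rot: [[1.0, 0.001, 0.0], [0.001, -1.0, -0.0], [0.0, 0.0, -1.0]]
contact_force: [-0.4, -1.0, 0.6]
gripper_width: 0.247
grip_force: 15.0
clock: 31.65
ee_pos: [429.4, -42.8, 140.1]
eef_rot: [[1.0, -0.0, -0.001], [-0.0, -1.0, 0.0], [-0.001, -0.0, -1.0]]
contact_force: [-0.6, 0.3, -0.8]
gripper_width: 0.244
grip_force: 15.0
clock: 32.05
ee_pos: [429.7, -42.9, 139.5]
eef_rot: [[1.0, -0.0, 0.0], [-0.0, -1.0, -0.0], [0.0, 0.0, -1.0]]
contact_force: [-0.6, 0.1, -0.8]
gripper_width: 0.249
grip_force: 15.0
```

```bash
python3 -m handwheel '0 0 0.1 0; 0 0 0 0; 0 0 0 0'
python3 -m handwheel '0 0 0.1 0; 0 0 0 0; 0 0 0 0'
```

```text
clock: 32.35
ee_pos: [429.6, -42.9, 138.3]
eef_rot: [[1.0, -0.0, -0.0], [-0.0, -1.0, 0.0], [-0.0, -0.0, -1.0]]
contact_force: [0.4, -0.0, -0.7]
gripper_width: 0.243
grip_force: 15.0
clock: 32.65
ee_pos: [429.6, -42.9, 137.3]
eef_rot: [[1.0, -0.0, -0.0], [-0.0, -1.0, 0.0], [-0.0, -0.0, -1.0]]
contact_force: [0.4, 1.0, -0.7]
gripper_width: 0.244
grip_force: 15.0
```

```bash
python3 -m handwheel '0 0 0.1 0; 0 0 0 0; 0 0 0 0'
```

```text
clock: 32.95
ee_pos: [429.9, -42.9, 137.2]
eef_rot: [[1.0, -0.0, 0.001], [-0.0, -1.0, -0.0], [0.001, 0.0, -1.0]]
contact_force: [-1.1, -0.0, 7.5]
gripper_width: 0.248
grip_force: 15.0
```

Contact at the expected height. Release, rise, move aside, look.

```bash
python3 -m handwheel '0 0 -0.1 0; 0 0 0 0; 0 0 0 0; 0 0 0 0; 0 0 0 0' -1 15
python3 -m handwheel '0 0 0 0; 0 0 0 0; 0 0 0 0; 0 0 -1 0; 0 0 -2 0'
python3 -m handwheel '0 0 -3 0; 0 0 -4 0; 0 0 -3 0; 0 2 0 0; 0 3 0 0'
python3 -m handwheel '0 4 0 0; 0 4 0 0; 0 4 0 0; 0 3 0 0; 0 0 0 0'
python3 - <<'E'
from h import *
t,td=eyes.camera('top');c=eyes.calibration('top')
for z in (138,164): print(rim('top',t,td,c,(347,306),z,28,4))
print(rays('top',[[556,282]],149))
s,_=eyes.camera('scene')
cv2.imwrite('pics/f.png',np.hstack([cv2.resize(t[150:390,200:520,::-1],(400,300)),cv2.resize(s[130:280,190:390,::-1],(400,300))]))
E
```

```text
clock: 33.45
ee_pos: [429.6, -42.8, 137.2]
eef_rot: [[1.0, -0.0, -0.0], [-0.0, -1.0, 0.0], [-0.0, -0.0, -1.0]]
contact_force: [0.3, 0.3, 0.7]
gripper_width: 0.616
grip_force: 0.0
clock: 33.95
ee_pos: [428.6, -42.6, 167.2]
eef_rot: [[1.0, -0.0, -0.003], [-0.0, -1.0, 0.001], [-0.003, -0.001, -1.0]]
contact_force: [1.0, -0.3, -0.5]
gripper_width: 0.979
grip_force: 0.0
clock: 34.45
ee_pos: [430.0, -92.5, 269.5]
eef_rot: [[1.0, 0.003, 0.004], [0.003, -1.0, -0.001], [0.004, 0.001, -1.0]]
contact_force: [-0.5, -0.3, -0.2]
gripper_width: 0.998
grip_force: 0.0
clock: 34.95
ee_pos: [430.1, -247.0, 268.2]
eef_rot: [[1.0, -0.004, 0.002], [-0.004, -1.0, -0.003], [0.002, 0.003, -1.0]]
contact_force: [-0.3, 0.5, 0.5]
gripper_width: 1.001
grip_force: 0.0
(array([432.5, -43.7]), 31.7, 354, np.float64(136.2), array([433.8, -43.8]))
(array([432.2, -44.3]), 10.6, 42, np.float64(162.1), array([433.6, -44.6]))
[[ 502.27046501 -475.5868464 ]]
```

View pics/f.png

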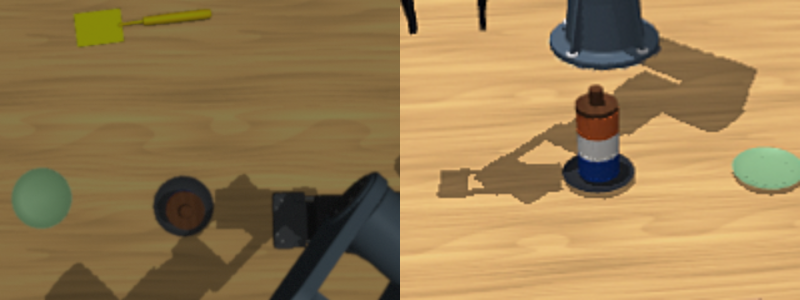

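The tower stands upright on the saucer with the lid on (185,207 left; 597,135 right). One quick height check on the lid with centred windows.

Run:
```python
from h import *
t,td=eyes.camera('top');c=eyes.calibration('top')
for z in (134,160): print(rim('top',t,td,c,(347,306),z,28,6))
print(np.abs(env.state()['dq']).max())
```

```text
(array([432.7, -43.6]), 32.0, 630, np.float64(134.4), array([432.8, -43.9]))
(array([432.6, -44.2]), 10.7, 83, np.float64(160.2), array([432.7, -43.8]))
1.196395865518027
```

Heights 134.4 and 160.2 mm match fully nested values (134, 160).

```bash
python3 -m handwheel '0 0 0 0; 0 0 0 0; 0 0 0 0'; python3 -c "
from plant import env
print(env.finish_job())"
```

```text
clock: 35.4
ee_pos: [429.7, -241.9, 267.5]
eef_rot: [[1.0, 0.001, -0.0], [0.001, -1.0, 0.0], [-0.0, -0.0, -1.0]]
contact_force: [-0.4, 0.1, 0.2]
gripper_width: 0.999
grip_force: 0.0
the job is handed in; nothing more can be done
None
```

I rebuilt the tower (blue, white, terracotta, lid) on the dark grey saucer and handed the job in at about 35 s; the camera check showed the lid at its fully nested height, but the hand-in gave no verdict.

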